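# Index the drill jig to the brass blank

### The job

The drill jig was left between two stations: bring its one brass blank under the drill guide by pulling up the black knob of the index pin, swinging the plate round by it the shorter way, and letting the pin drop fully home in the hole that locks the brass blank there. Be gentle with the pin: never press it hard onto the index disc, and once it is in the hole do not force the plate. Keep the brass blank upright in its nest, and leave the spray can and tape measure where they stand.

Things in the scene. Friction and masses are not known exactly. Their poses are not given: they have to be found in the camera images.
- fixture: Green base of the drill jig, fast on the bench, 200 mm square. Origin on the turning axis at bench height, z up, x towards the drill guide. On it an index head (steel disc in the middle, top at 60 mm, and column with guide arm) is clamped by hand, clocked 0 to 12 degrees either way off x: not measured. Guide 88 mm from the axis, top at 98 mm; column 142 mm out, 100 mm tall.
- rotary_plate: Aluminium plate, 224 mm across, top at 44 mm, turning about the jig's axis; origin on the axis at bench height. Seven nests at radius 88 mm, at 0, 45, 90, 135, 225, 270, 315 degrees from its x axis; a steel index arm (top at 78 mm) lies at 180 degrees. At the start its x axis is 22.5 degrees left of the fixture's. Turns endlessly either way; steady friction 0.25 N m (6 N at the knob).
- index_pin: Upright 12 mm steel pin in the index arm, 45 mm from the axis. Origin at its lower end: 50 mm above the bench when fully home, 60 mm resting on the disc between holes (as at the start), 66 mm at most. A spring pulls it down with 4 to 8 N. The disc has eight 13.5 mm holes, 45 degrees apart, radius 45 mm, the first in line with the guide: pin home in one, a plate place is right under the guide.
- knob_grip (a point): Middle of the round black pull knob (red cap) on the pin, 62 mm above the pin's lower end: 122 mm above the bench at the start, 112 mm with the pin home. 29 mm across, 24 mm tall, free to spin about its upright axis, so it can be held without turning the hand. It lifts 6 mm off the disc. Room all round it down to 95 mm above the bench, all the way round the circle.
- brass_blank: The only brass blank: plain cylinder, 32 mm across, 22 mm tall, upright in a nest of the plate with 1 mm play. Origin at the centre of its underside, 44 mm above the bench. At the start some 55 to 125 degrees from the guide, on either side. The other six blanks are of grey steel with a dark drilled hole.
- spray_can: White lubricant spray can with a yellow cap, 54 x 56 x 197 mm, standing on the bench to the right; origin at the centre of its underside. A bystander.
- tape_measure: Yellow tape measure, 41 x 86 x 66 mm, standing on the bench to the left; origin at the centre of its underside. A bystander.

How it is judged:
By the outcome, as a careful person would: the job done as asked, in the order asked, and still so for the second after the job is handed in, with the robot touching nothing.
It also fails if it takes over 48 s, if anything falls off the work surface, if the arm or the gripper's body presses on something with over 40 N, if the wrist force passes 120 N, or if a joint passes its speed limit or range.

### The arm

A 6-joint arm with a two-finger parallel gripper is mounted at the origin on a cart in front of the work surface, level with it; the furniture and walls round the work are solid. World frame = base frame: x ahead of the robot, y to its left, z up, the work surface at z = 0. Lengths are in m, angles in rad, forces in N, time in s.
With the tool pointing down it reaches from about 0.35 to 0.975 m from the base axis. Payload 17.4 kg.
Tool frame: the origin (TCP) lies on the centre line of the jaws, within the pads' length; the fingertips stand env.tcp_to_tips ahead of it and the grasp point (between the pads) lies 2 mm behind it (env.tcp_to_tips is the distance from the TCP to the fingertips, in m); z points along the fingers, y is the line along which they close (so a half turn about z gives the same grasp; the last joint's range is limited). The gripper opens to 85 mm and grips with 20 to 120 N. Pads are 22 mm wide; open, the fingers measure 114 mm over their backs; the gripper's body (76 mm by 85 mm) begins 54 mm behind the grasp point. The pads swing forward as they close: fully open they stand 13 mm farther back than shut.
Start: joints at [1.285, 0.116, 1.442, -0, 1.584, -0.038], TCP at [0.166, 0.654, 0.248] pointing down, gripper open.
Joint ranges: [-2.83, 2.83], [-0.83, 2.19], [0.07, 2.5], [-1.14, 4.28], [0.01, 3], [-2.97, 2.97]. Speed limits (rad/s): [1.89, 1.89, 2.22, 3.14, 3.14, 3.14].

### API

Orientations are given as [roll, pitch, yaw] about the fixed x, y, z axes, in that order (R = Rz(yaw) Ry(pitch) Rx(roll)).
In Python, from cell import env gives the robot as it stands. The module is installed in compiled form; this text tells all that it offers. Calls block until the motion is done:
- env.movep(position, orientation): joint-space move of the TCP to a pose.
- env.movel(position, rotation=None, rate=0.15, contact_N=None): straight line of the TCP; rotation=None keeps the orientation; rate is the mean speed in m/s. With contact_N (N) it stops when the force on the tool has changed by that much, and returns True; else False.
- env.movej(angles): joint-space move.
- env.ungrasp() and env.grab(): open the fingers fully, or close them until they stop; the grip force is fixed at half the most.
- env.pause(seconds).
- env.ik(position, orientation): joint angles nearest the present ones, or None.
- env.capture(name): name is "scene" or "top" or "wrist"; returns a dict with "img" (480x640x3 uint8, blue, green, red), "depth" (480x640 float32, m along the optical axis (not along the pixel's ray), 0 where there is no reading), "vfov" (degrees; the focal length in pixels is half the picture's height over the tangent of half this angle, whatever the lens; pixels are square), "cx", "cy" (the principal point, pixels), "rvec" (rotation vector, rad) and "tvec" (3), from world to camera coordinates, as OpenCV has them. Camera axes: x right, y down, z forward; pixel columns grow to the right and rows downward; lengths in m; the calibration is good to about 2 mm. A picture is of the moment at which its call begins.
A pose or a line that the arm cannot do raises env.IKError and nothing moves.
- env.job_done(): hands the job in; it is judged then, once.
Readings, each from a call of its own:
- env.read_t(): time.
- env.read_qpos(): joint angles.
- env.read_dq(): joint speeds.
- env.read_joint_efforts(): joint torques, N m.
- env.read_tool_pos(): TCP position.
- env.read_tcp_rot(): TCP orientation.
- env.read_force(): force on the tool from outside, world axes, zero at the start.
- env.read_moment(): the same for the moment, N m.
- env.read_width(): opening from 0.0 (shut) to 1.0 (fully open).
- env.read_grip_force(): force on a finger pad.
Only numpy, scipy, OpenCV 4.12 (cv2) and the standard library are available. Lean on these libraries where they do the work, as an engineer would, in place of code of your own. Each camera call takes 0.05 s, during which the arm holds its last target. There are 200 camera calls.

## Working session

There is one attempt and no reset: what is moved stays moved. The work goes in short steps, each a Python script; the robot and the scene stay as the last script left them, time stands still between calls to the robot, and variables do not carry over. Pictures are saved under pics/ and viewed, at most 10 in all, crops included, and the job is handed in when it is done.

```bash
mkdir -p pics
cat > h.py <<'E'
import numpy as np, cv2
from cell import env
def cam(n):
    c=env.capture(n); c['f']=240/np.tan(np.radians(c['vfov'])/2); c['R']=cv2.Rodrigues(np.array(c['rvec'],float))[0]; c['t']=np.array(c['tvec'],float).ravel(); return c
def onplane(c,uv,z):
    uv=np.atleast_2d(uv).astype(float)
    d=np.c_[(uv[:,0]-c['cx'])/c['f'],(uv[:,1]-c['cy'])/c['f'],np.ones(len(uv))]@c['R']
    o=-c['R'].T@c['t']
    return o+d*((z-o[2])/d[:,2])[:,None]
def proj(c,P):
    p=np.atleast_2d(P)@c['R'].T+c['t']; return np.c_[p[:,0]/p[:,2]*c['f']+c['cx'],p[:,1]/p[:,2]*c['f']+c['cy']]
E
python3 - <<'E'
from h import *
for n in ('top','scene'):
    c=cam(n); cv2.imwrite(f'pics/{n}0.png',c['img']); print(n,c['vfov'],c['cx'],c['cy'],-c['R'].T@c['t'],(c['depth']>0).mean())
print(env.read_t(),env.tcp_to_tips)
E
```

```text
top 44.270925011473146 325.3429398375352 227.87139820049777 [0.40258339 0.02112664 1.45981836] 0.995966796875
scene 57.23998913940876 317.0771690603705 238.75613550200723 [ 0.11308115 -0.74239827  0.72885275] 0.9616666666666667
0.1 0.017
```

View pics/top0.png

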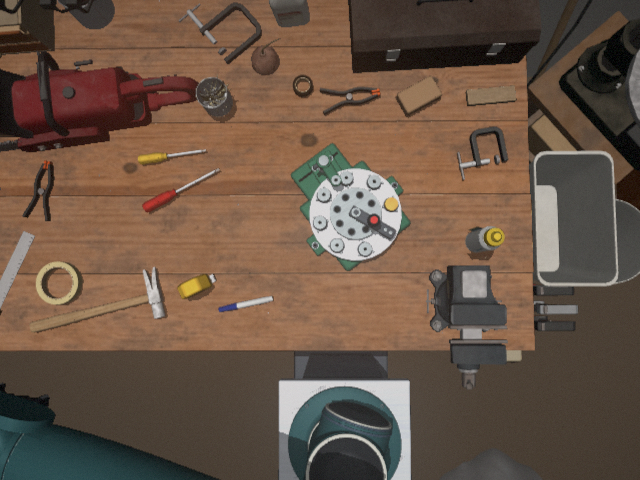

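View pics/scene0.png

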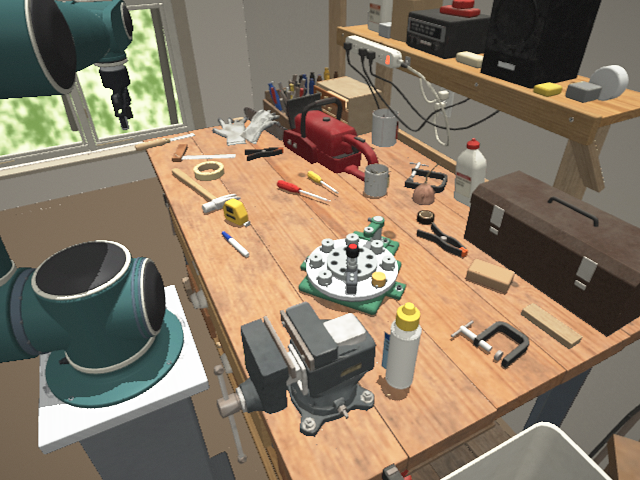

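The top view shows the jig at about (356,214), with the guide and column at the upper left (323,161), the red cap at (374,220) and the brass blank at (391,204). Next I'll measure these from the top view, then look from close up with the wrist camera.

Run:
```python
from h import *
def cent(m,box):
    M=np.zeros_like(m);u0,v0,u1,v1=box;M[v0:v1,u0:u1]=m[v0:v1,u0:u1];ys,xs=np.nonzero(M);return np.array([xs.mean(),ys.mean()]),len(xs)
c=cam('top');h=cv2.cvtColor(c['img'],cv2.COLOR_BGR2HSV);H,S,V=cv2.split(h);box=(290,140,420,280)
red=((H<6)|(H>174))&(S>150)&(V>100); br=(H>18)&(H<32)&(S>130)&(V>120)
for n,m,z in (('red',red,.134),('brass',br,.066)):
    p,k=cent(m,box);print(n,p,k,onplane(c,p,z))
gray=(S<40)&(V>150)
M=np.zeros(gray.shape,np.uint8);M[140:280,290:420]=gray[140:280,290:420]
cs=max(cv2.findContours(cv2.morphologyEx(M,cv2.MORPH_CLOSE,np.ones((9,9))),0,1)[0],key=cv2.contourArea)
P=onplane(c,cs[:,0].astype(float),.044)[:,:2].astype(np.float32);print('plate',cv2.minEnclosingCircle(P),cv2.fitEllipse(P))
gr=(H>60)&(H<95)&(S>90);print(c['depth'][214,356])
r=env.read_tool_pos(),env.read_tcp_rot();print(r)
cen=onplane(c,[356,214],.06)[0];print(cen)
# wrist look
w=cam('wrist');Rt=cv2.Rodrigues(np.array([0.,0,0]))[0];print('wristcam',-w['R'].T@w['t'],w['R'][2],w['vfov'])
cv2.imwrite('pics/topcrop.png',cv2.resize(c['img'][140:280,290:420],None,fx=4.2,fy=4.2,interpolation=2))
```

```text
red [373.87179487 219.12820513] 39 [[ 0.53123962 -0.06782845  0.134     ]]
brass [390.81967213 203.82786885] 122 [[ 0.57419834 -0.11290213  0.066     ]]
plate ((0.5504138469696045, -0.02161801978945732), 0.12392265349626541) ((0.5522712469100952, -0.027322005480527878), (0.21727773547172546, 0.2278650850057602), 37.545257568359375)
1.3808264
(array([0.16554536, 0.65425843, 0.2477505 ]), array([-3.14073034e+00, -1.94237030e-05,  2.89377324e+00]))
[ 0.55084548 -0.03035098  0.06      ]
wristcam [0.09603378 0.67115686 0.37273586] [ 0.27517618 -0.07113325 -0.95875864] 63.58241540581651
```

Run:
```python
from h import *
env.movep([.55,-.078,.30],[np.pi,0,np.pi/2])
print(env.read_t(),env.read_qpos(),env.read_tool_pos(),env.read_force())
c=cam('wrist');cv2.imwrite('pics/w1.png',c['img']);print(-c['R'].T@c['t'],proj(c,[[.5505,-.028,.06]]))
np.savez('w1.npz',**{k:c[k] for k in('img','depth','f','cx','cy','R','t')})
```

```text
3.1167 [-1.85816612e-01 -1.53591097e-01  1.62466568e+00  5.92157444e-05
  1.67056128e+00 -1.86764799e-01] [ 0.55014231 -0.0774556   0.29994777] [ 0.34783217 -0.18898548  0.54705577]
[ 0.55040753 -0.00628308  0.42493418] [[316.06642223 149.69520504]]
```

View pics/w1.png

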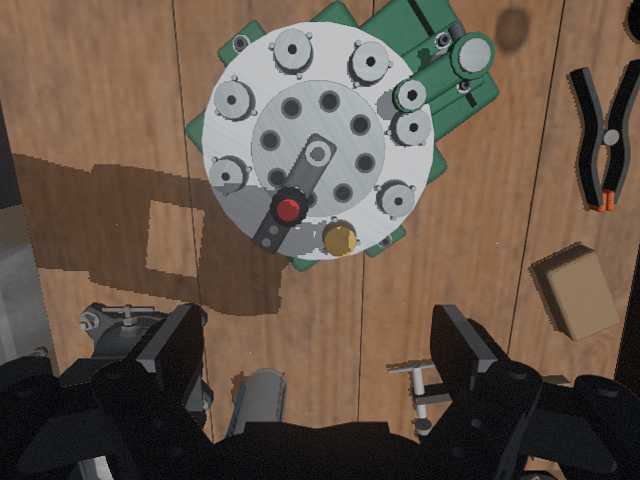

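The wrist view shows seven dark disc holes (for example (329,101), (365,162) and (270,140)), the red cap at (288,210), brass at (340,239), the guide at (411,95) and the column at (473,55). I'll fit the holes to get the axis and the head angle.

Run:
```python
from h import *
from scipy.optimize import least_squares
c=dict(np.load('w1.npz'));g=cv2.cvtColor(c['img'],cv2.COLOR_BGR2GRAY);hsv=cv2.cvtColor(c['img'],cv2.COLOR_BGR2HSV);H,S,V=cv2.split(hsv)
pts=[]
for u,v in [(329,101),(360,124),(365,162),(343,192),(278,177),(270,140),(291,107)]:
    r=14;p=g[v-r:v+r+1,u-r:u+r+1];m=(p<(110 if (u,v)!=(278,177) else 70)).astype(np.uint8)
    n,l,s,ce=cv2.connectedComponentsWithStats(m);k=l[r,r]
    if k==0:print('miss',u,v,p[r,r]);continue
    pts.append(ce[k]+[u-r,v-r]);print((u,v),s[k][2:],pts[-1])
P=onplane(c,pts,.06)[:,:2]
def res(x,full=False):
    d=P-x[:2];a=np.arctan2(d[:,1],d[:,0]);k=np.round((a-x[2])/(np.pi/4))
    q=x[:2]+.045*np.c_[np.cos(x[2]+k*np.pi/4),np.sin(x[2]+k*np.pi/4)];return (P-q) if full else (P-q).ravel()
s=least_squares(res,[.5505,-.028,np.radians(42)],loss='soft_l1',f_scale=.0007)
print('axis',s.x[:2],'head deg',np.degrees(s.x[2]));print(res(s.x,True)*1e3)
ax=s.x[:2]
red=((H<6)|(H>174))&(S>150)&(V>80);br=(H>15)&(H<32)&(S>110)&(V>90)
for n,m,z,(a,b,e,f) in (('red',red,.134,(260,180,320,240)),('brass',br,.066,(310,210,370,270))):
    M=np.zeros_like(m);M[b:f,a:e]=m[b:f,a:e];ys,xs=np.nonzero(M);k=(xs.min()+xs.max())/2,(ys.min()+ys.max())/2
    d=onplane(c,[xs.mean(),ys.mean()],z)[0];print(n,len(xs),k,xs.mean(),ys.mean(),d,'rel',np.hypot(*(d[:2]-ax)),np.degrees(np.arctan2(*(d[:2]-ax)[::-1])))
    print(' depth',np.median(c['depth'][M]))
for n,uv,z in (('guide',(411,95),.098),('col',(473,55),.1)):
    d=onplane(c,uv,z)[0][:2]-ax;print(n,np.hypot(*d),np.degrees(np.arctan2(d[1],d[0])))
```

```text
(329, 101) [ 19  22 333] [329.00900901 101.06306306]
(360, 124) [ 20  21 320] [359.696875 124.65    ]
(365, 162) [ 20  20 300] [364.63       162.75666667]
(343, 192) [ 18  19 278] [342.61510791 192.76978417]
(278, 177) [ 23  21 255] [279.98431373 181.27843137]
(270, 140) [ 20  20 314] [269.64968153 140.34076433]
(291, 107) [ 19  21 330] [290.92121212 107.91212121]
axis [ 0.55203674 -0.02990514] head deg 32.33221444023119
[[ 0.09207005  0.17479995]
 [-0.14293949 -0.07450579]
 [-0.35535552 -0.04881228]
 [-0.40737083  0.05159358]
 [ 2.54363787 -3.02790672]
 [-0.0312751   0.36529201]
 [ 0.07447044  0.27990679]]
red 233 (np.float64(288.0), np.float64(209.5)) 287.81115879828326 209.17596566523605 [ 0.5288521  -0.06803957  0.134     ] rel 0.04462916299356086 -121.29840554891788
 depth 0.29553762
brass 741 (np.float64(340.5), np.float64(241.5)) 339.97165991902835 241.47773279352228 [ 0.57365132 -0.1143377   0.066     ] rel 0.08715530843137832 -75.64076231197542
 depth 0.37531847
guide 0.08716651464120231 32.24068178640927
col 0.14061125433201999 32.32406182180037
```

```bash
cat >> h.py <<'E'
AX=np.array([.5520,-.0299]);HEAD=32.33
def rd(): f=env.read_force();p=env.read_tool_pos();d=p[:2]-AX;a=np.arctan2(d[1],d[0]);print('t%.2f'%env.read_t(),'pos',(p*1e3).round(2),'r %.2f ang %.2f'%(np.hypot(*d)*1e3,np.degrees(a)),'F',np.round(f,1),'Frad %.1f Ftan %.1f'%(f[0]*np.cos(a)+f[1]*np.sin(a),-f[0]*np.sin(a)+f[1]*np.cos(a)),'w %.3f g %.0f'%(env.read_width(),env.read_grip_force()))
E
python3 - <<'E'
from h import *
a=np.radians(-121.3);k=AX+.045*np.array([np.cos(a),np.sin(a)])
env.movep([*k,.19],[np.pi,0,np.pi/2]);env.movel([*k,.124],rate=.08);rd()
env.grab();rd()
p=env.read_tool_pos();print(env.movel([*k,.128],rate=.02,contact_N=18));rd()
c=cam('wrist');cv2.imwrite('pics/w2.png',c['img'])
E
```

```text
t4.67 pos [528.87 -68.39 124.52] r 44.91 ang -121.01 F [ 0.5  0.  -0.1] Frad -0.3 Ftan 0.4 w 1.000 g 0
t5.23 pos [528.6  -68.34 124.35] r 45.00 ang -121.33 F [-3.4  0.7  5.9] Frad 1.2 Ftan -3.2 w 0.318 g 59
False
t5.58 pos [528.43 -68.32 127.48] r 45.08 ang -121.52 F [ 0.5 -0.3 -7.7] Frad -0.0 Ftan 0.6 w 0.319 g 60
```

View pics/w2.png

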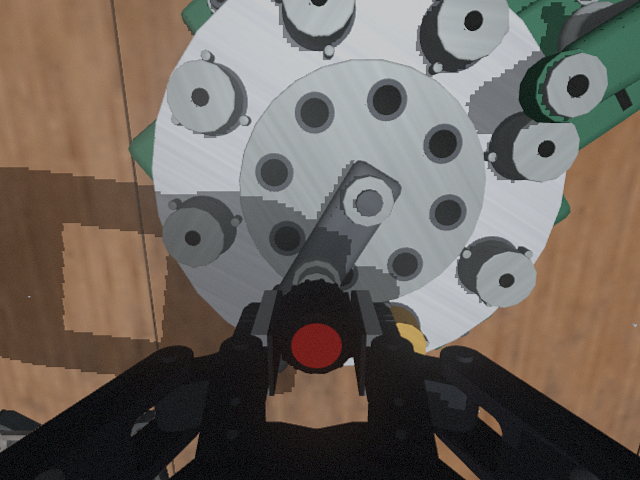

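The pads hold the knob squarely, with the cap at (317,345) between them. The pin is about 3 mm off the disc, and the force reads spring only. Now I'll swing counter-clockwise along the arc.

Run:
```python
from h import *
for i,d in enumerate(np.arange(-114,-23,7.)):
    a=np.radians(d);env.movel([*(AX+.045*np.array([np.cos(a),np.sin(a)])),.1285],rate=.04);rd()
    if np.hypot(*env.read_force()[:2])>25: print('high');break
```

```text
t5.92 pos [533.75 -71.04 128.2 ] r 45.01 ang -113.92 F [ 1.4 -0.4 -8.6] Frad -0.2 Ftan 1.4 w 0.320 g 61
t6.21 pos [538.97 -72.96 128.48] r 44.99 ang -106.83 F [ 1.9 -0.5 -8.8] Frad -0.1 Ftan 2.0 w 0.317 g 61
t6.49 pos [544.39 -74.18 128.59] r 44.93 ang -99.75 F [ 1.2  1.5 -8.6] Frad -1.7 Ftan 0.9 w 0.318 g 62
t6.78 pos [549.8  -74.75 128.6 ] r 44.90 ang -92.81 F [ 1.8  1.6 -9.4] Frad -1.7 Ftan 1.7 w 0.322 g 62
t7.06 pos [555.27 -74.69 128.58] r 44.90 ang -85.83 F [ 1.2  1.4 -8.9] Frad -1.3 Ftan 1.3 w 0.313 g 62
t7.34 pos [560.7  -73.92 128.56] r 44.88 ang -78.82 F [ 1.3  3.7 -8.9] Frad -3.3 Ftan 2.0 w 0.318 g 62
t7.62 pos [565.98 -72.54 128.54] r 44.87 ang -71.85 F [ 0.7  5.1 -8.5] Frad -4.6 Ftan 2.3 w 0.320 g 63
t7.91 pos [571.06 -70.51 128.54] r 44.87 ang -64.86 F [-0.4  5.  -8.4] Frad -4.7 Ftan 1.8 w 0.322 g 63
t8.19 pos [575.85 -67.87 128.52] r 44.84 ang -57.87 F [-0.2  5.  -9.4] Frad -4.3 Ftan 2.5 w 0.314 g 63
t8.47 pos [580.28 -64.67 128.51] r 44.81 ang -50.88 F [-1.2  6.1 -8.3] Frad -5.5 Ftan 2.9 w 0.317 g 63
t8.76 pos [584.28 -60.9  128.48] r 44.76 ang -43.84 F [-2.3  5.8 -8.9] Frad -5.7 Ftan 2.6 w 0.314 g 63
t9.04 pos [587.83 -56.7  128.49] r 44.74 ang -36.80 F [-2.6  6.5 -8.1] Frad -6.0 Ftan 3.6 w 0.319 g 63
t9.32 pos [590.82 -52.14 128.49] r 44.74 ang -29.80 F [-3.3  5.1 -8.4] Frad -5.3 Ftan 2.8 w 0.319 g 63
```

Run:
```python
from h import *
for d in (-22,-12.67):
    a=np.radians(d);env.movel([*(AX+.045*np.array([np.cos(a),np.sin(a)])),.1285],rate=.03);rd()
env.pause(.3);rd()
c=cam('wrist');cv2.imwrite('pics/w3.png',c['img'])
np.savez('w3.npz',**{k:c[k] for k in('img','depth','f','cx','cy','R','t')})
hh=onplane
for k in range(8):
    a=np.radians(HEAD+45*k);print(k,proj(c,[[*(AX+.045*np.array([np.cos(a),np.sin(a)])),.06]]).round(0))
a=np.radians(HEAD);print('guide dir',proj(c,[[*(AX+.088*np.array([np.cos(a),np.sin(a)])),.098]]))
```

```text
t9.68 pos [593.42 -46.69 128.44] r 44.69 ang -22.06 F [-4.2  3.6 -7.4] Frad -5.2 Ftan 1.8 w 0.318 g 62
t10.07 pos [595.57 -39.8  128.43] r 44.68 ang -12.80 F [-5.   2.5 -7.9] Frad -5.4 Ftan 1.4 w 0.316 g 63
t10.38 pos [595.55 -39.83 128.45] r 44.67 ang -12.84 F [-5.   3.1 -8.4] Frad -5.6 Ftan 1.9 w 0.315 g 63
0 [[304. 202.]]
1 [[247. 162.]]
2 [[179. 174.]]
3 [[146. 229.]]
4 [[165. 289.]]
5 [[219. 322.]]
6 [[280. 313.]]
7 [[316. 265.]]
guide dir [[393.05142569 162.44591318]]
```

View pics/w3.png

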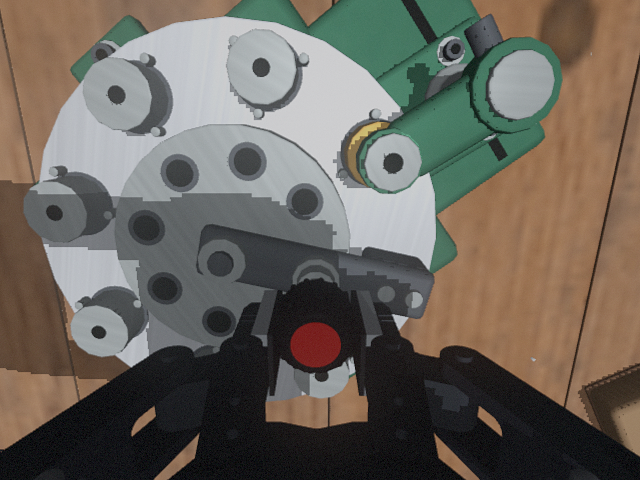

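The brass blank at (365,150) is now under the guide at (393,162), and the holes sit where predicted. Now I'll lower the pin gently.

Run:
```python
from h import *
p=env.read_tool_pos();t=np.radians(-12.67);q=AX+.045*np.array([np.cos(t),np.sin(t)])
for z in (.1265,.125,.124,.123,.122,.121):
    r=env.movel([*q,z],rate=.01,contact_N=5);print(r);rd()
    if r: break
```

```text
False
t10.78 pos [595.57 -39.82 126.48] r 44.68 ang -12.83 F [-4.2  2.7 -7.9] Frad -4.7 Ftan 1.7 w 0.318 g 63
False
t11.07 pos [595.55 -39.82 124.99] r 44.67 ang -12.84 F [-5.1  3.9 -7.8] Frad -5.9 Ftan 2.6 w 0.317 g 63
False
t11.32 pos [595.57 -39.82 124.05] r 44.69 ang -12.82 F [-5.2  4.  -8.3] Frad -6.0 Ftan 2.7 w 0.314 g 63
False
t11.57 pos [595.55 -39.82 123.05] r 44.67 ang -12.84 F [-5.2  3.2 -7.6] Frad -5.8 Ftan 1.9 w 0.317 g 63
False
t11.82 pos [595.59 -39.82 122.1 ] r 44.70 ang -12.82 F [-4.4  2.4 -5.7] Frad -4.9 Ftan 1.3 w 0.319 g 63
False
t12.07 pos [595.58 -39.85 121.12] r 44.70 ang -12.86 F [-5.5  3.4 -7.2] Frad -6.1 Ftan 2.1 w 0.321 g 63
```

Run:
```python
from h import *
t=np.radians(-12.67);q=AX+.045*np.array([np.cos(t),np.sin(t)])
for z in (.119,.117,.1155):
    r=env.movel([*q,z],rate=.015,contact_N=5);print(r);rd()
    if r: break
else:
    env.ungrasp();rd();env.pause(.3);p=env.read_tool_pos()
    env.movel([p[0],p[1],.20],rate=.1);rd()
    env.movep([.57,-.078,.30],[np.pi,0,np.pi/2]);env.pause(.3);rd()
    c=cam('wrist');cv2.imwrite('pics/w4.png',c['img'])
    hsv=cv2.cvtColor(c['img'],cv2.COLOR_BGR2HSV);H,S,V=cv2.split(hsv)
    m=((H<6)|(H>174))&(S>150)&(V>80);ys,xs=np.nonzero(m);print(len(xs),xs.mean(),ys.mean())
    for z in(.124,.134):
        d=onplane(c,[xs.mean(),ys.mean()],z)[0][:2]-AX;print(z,np.hypot(*d),np.degrees(np.arctan2(d[1],d[0])))
    # cap height from depth
    u,v=xs.mean(),ys.mean();D=np.median(c['depth'][m]);X=c['R'].T@(np.array([(u-c['cx'])/c['f']*D,(v-c['cy'])/c['f']*D,D])-c['t']);print('cap top',X)
    w=dict(np.load('w1.npz'));D=.29553762;u,v=287.8,209.2;print('cap top at start',w['R'].T@(np.array([(u-w['cx'])/w['f']*D,(v-w['cy'])/w['f']*D,D])-w['t']))
```

```text
False
t12.36 pos [595.57 -39.85 119.12] r 44.70 ang -12.86 F [-5.9  3.7 -6.3] Frad -6.6 Ftan 2.3 w 0.316 g 63
False
t12.64 pos [595.57 -39.86 117.18] r 44.69 ang -12.87 F [-6.8  3.6 -5.7] Frad -7.5 Ftan 2.0 w 0.318 g 63
False
t12.89 pos [595.59 -39.85 115.71] r 44.71 ang -12.86 F [-6.3  2.8 -5.6] Frad -6.8 Ftan 1.3 w 0.316 g 63
t13.49 pos [595.98 -39.8  115.58] r 45.08 ang -12.69 F [-0.6 -0.3  0.8] Frad -0.6 Ftan -0.4 w 0.997 g 0
t14.78 pos [595.63 -39.75 199.15] r 44.73 ang -12.72 F [ 0.3  0.5 -0.6] Frad 0.1 Ftan 0.6 w 1.002 g 0
t15.60 pos [569.96 -77.73 298.92] r 51.09 ang -69.42 F [-0.9  0.3  0. ] Frad -0.6 Ftan -0.7 w 1.000 g 0
358 349.695530726257 170.16201117318437
0.124 0.04495065273378408 -12.571615040303486
0.134 0.043893390236136545 -11.405634891439654
cap top [ 0.59580506 -0.03959541  0.12480208]
cap top at start [ 0.52891213 -0.06786075  0.13493047]
```

View pics/w4.png

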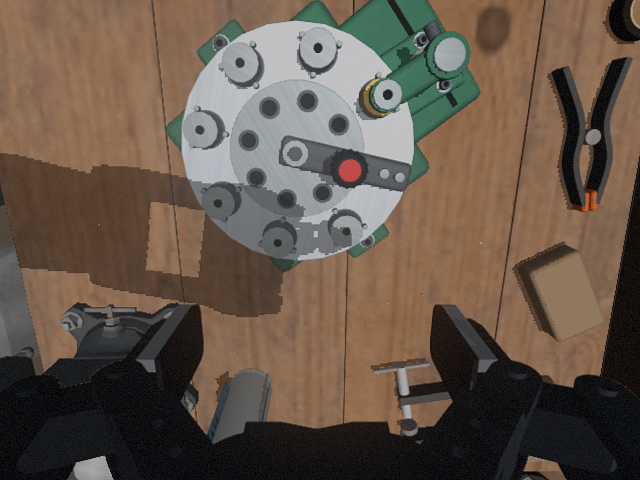

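The cap, at (350,170), has dropped 10.1 mm to 124.8 mm, so the pin is fully home at -12.6°. The brass ring at (378,98) sits directly under the guide, and the robot is clear.

```bash
python3 -c "
from cell import env
print(env.job_done())"
```

```text
the job is handed in; nothing more can be done
None
```

The job is handed in at about 16 s of the 48 s: the brass blank is under the drill guide, swung the shorter way (about 108° counter-clockwise), with the pin fully home (cap 10.1 mm lower than at the start) and the robot clear.

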